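Stack the parts of a bass harmonica on the assembly cradle

TASK

Put the harmonica back together on the cork-topped cradle, from the bottom up: the long reed plate first, then the black comb, then the short reed plate, and the chrome cover plate on top, each lying flat, lengthwise along the cradle and centred on it. Set each part down gently, never dropping it, and leave the tin of screws and the scraper where they are.

Things in the scene. Friction and masses are not known exactly. Their poses are not given: they have to be found in the camera images.
- long_plate_mid (a point): centre of the long brass reed plate, half-way up: a flat bar 140 (x) by 36 (y) by 6 mm high with a row of 12 reeds on top, loose, lying flat on the bench at the start, reeds up. x runs along its length, z up. About 0.14 kg. Either end may face either way.
- comb_mid (a point): centre of the black plastic comb, half-way up: a slotted bar 122 (x) by 36 (y) by 14 mm high, loose, flat on the bench at the start. x runs along its length, z up. About 0.06 kg. Either end may face either way.
- short_plate_mid (a point): centre of the short brass reed plate, half-way up: like the long one but 104 (x) by 36 (y) by 6 mm high with 9 reeds, loose, flat on the bench at the start, reeds up. x runs along its length, z up. About 0.1 kg. Either end may face either way.
- cover_mid (a point): centre of the chrome cover plate, half-way up: a flat-bottomed pressed shell with bevelled long edges, 104 (x) by 36 (y) by 12 mm high, loose, lying on its flat underside at the start and to be laid so. Its long sides stand upright, 36 mm apart outside, for the lowest 8 mm. x along its length, z up. About 0.07 kg. Either end may face either way.
- cradle_top (a point): centre of the cork top of the assembly cradle, 20 mm above the bench; the parts are stacked on it. The cork-topped rail is 124 (x) by 30 (y) mm, narrower than the parts so that fingers pass beside it, on a dark wooden foot 150 by 60 mm and 8 mm high. Fixed to the bench. x runs along its length, z up.
- vise: small brass bench vise with a round knob, fixed to the bench, not used, in the way: about 106 (x, along its screw; the knob at the +x end) by 60 (y) by 55 mm high. Origin at the bench, near its middle.
- screw_tin: round open tin of screws lined with cork, 70 mm across and 28 mm high, loose, a bystander. Origin at the centre of its underside.
- scraper: reed scraper, a wooden handle (80 by 15 by 12 mm) with a narrow steel blade, 150 mm long along x, loose, a bystander. Origin at bench height, at the middle of its length.
Things that resemble listed ones, but are neither listed nor needed, are in the scene too. Leave any green or turquoise look-alike of the part that bears long_plate_mid alone.

How it is judged:
On the way, in this order (a step that is already met when the one before it is completed fails the run):
1. the long reed plate lies on the cradle (horizontal distance between long_plate_mid and cradle_top below 0.01 m and angle between the x axis of long_plate_mid and the x axis of cradle_top, either way round below 0.17 rad and angle between long_plate_mid's own z axis and vertical below 0.1 rad and z of long_plate_mid in the frame of cradle_top between 0 and 0.006 m), for 0.2 s.
2. the comb lies on the long plate (horizontal distance between comb_mid and cradle_top below 0.01 m and angle between the x axis of comb_mid and the x axis of cradle_top, either way round below 0.17 rad and angle between comb_mid's own z axis and vertical below 0.1 rad and z of comb_mid in the frame of cradle_top between 0.01 and 0.016 m), for 0.2 s.
3. the short reed plate lies on the comb (horizontal distance between short_plate_mid and cradle_top below 0.01 m and angle between the x axis of short_plate_mid and the x axis of cradle_top, either way round below 0.17 rad and angle between short_plate_mid's own z axis and vertical below 0.1 rad and z of short_plate_mid in the frame of cradle_top between 0.02 and 0.026 m), for 0.2 s.
4. the cover plate lies on the short plate (horizontal distance between cover_mid and cradle_top below 0.01 m and angle between the x axis of cover_mid and the x axis of cradle_top, either way round below 0.17 rad and angle between cover_mid's own z axis and vertical below 0.1 rad and z of cover_mid in the frame of cradle_top between 0.029 and 0.035 m), for 0.2 s.
At the end, for the whole second after the job is handed in: On the cradle, bottom up: long plate, comb, short plate, cover; each centred within 10 mm (seen from above), lengthwise within 0.17 rad, flat within 0.1 rad, its centre within 3 mm of 3, 13, 23 and 32 mm above the cork; all released and at rest (all of step 1 and all of step 2 and all of step 3 and all of step 4 and linear speed of each of long_plate, comb, short_plate, cover below 0.01 m/s and contact force between the fingers and long_plate below 0.05 N and contact force between the fingers and comb below 0.05 N and contact force between the fingers and short_plate below 0.05 N and contact force between the fingers and cover below 0.05 N); the robot touches nothing.
It fails at once if a part is dropped from a height (moves faster than 0.8 m/s without being held) ((linear speed of long_plate above 0.8 m/s and contact force between the fingers and long_plate below 0.05 N) or (linear speed of comb above 0.8 m/s and contact force between the fingers and comb below 0.05 N) or (linear speed of short_plate above 0.8 m/s and contact force between the fingers and short_plate below 0.05 N) or (linear speed of cover above 0.8 m/s and contact force between the fingers and cover below 0.05 N)).
It fails at once if the tin of screws or the scraper is shifted by more than 20 mm (distance of any of screw_tin, scraper from where it was at the start of the episode above 0.02 m).
It also fails if it takes over 104 s, if anything falls off the work surface, if the arm or the gripper's body presses on something with over 40 N, if the wrist force passes 120 N, or if a joint passes its speed limit or range.

ROBOT

A 7-joint arm with a two-finger parallel gripper is mounted at the origin on the work surface. World frame = base frame: x ahead of the robot, y to its left, z up, the work surface at z = 0. Lengths are in m, angles in rad, forces in N, time in s.
With the tool pointing down it reaches from about 0.4 to 0.85 m from the base axis. Payload 4.5 kg.
Tool frame: the origin (TCP) lies on the centre line of the jaws, within the pads' length; the fingertips stand r.tip_extent ahead of it and the grasp point (between the pads) is the TCP (r.tip_extent is the distance from the TCP to the fingertips, in m); z points along the fingers, y is the line along which they close (so a half turn about z gives the same grasp; the last joint's range is limited). The gripper opens to 88 mm and grips with 3 to 60 N. Pads are 18 mm wide; open, the fingers measure 123 mm over their backs; the gripper's body (75 mm by 187 mm) begins 45 mm behind the grasp point.
Start: joints at [-1.249, 0.689, -0.195, 1.565, 0.157, 0.902, -0.215], TCP at [0.177, 0.599, 0.258] pointing down, gripper open.
Joint ranges: [-3.01, 3.01], [-0.46, 2.08], [-1.47, 1.51], [0.13, 2.56], [-1, 4.14], [0.04, 2.09], [-2.66, 2.66]. Speed limits (rad/s): [2.57, 2.57, 3.14, 3.14, 3.14, 3.14, 3.14].

INTERFACE

Orientations are given as a unit quaternion [x, y, z, w].
In Python, from plant import sensors, vision, finish_job, r gives the robot as it stands. The module is installed in compiled form; this text tells all that it offers.
- The arm moves only by the tool step_arm, never from a script. Its argument "steps" is a list of rows, each a list of 2 entries, a list of its own where there are three numbers: the shift along the tool's x, y, z in cm, then the turn, a rotation vector about the tool's x, y, z in degrees. A call has 1 to 12 rows; each row shifts and turns the commanded pose from where the row before left it, along the tool's axes as they then stand; what a row does not reach is not made up. A row lasts 1/8 s, in which the tool goes at most 62.5 mm and 10.7 degrees, less where a joint would pass 70% of its speed; a pose out of reach is approached as far as the arm can. A call with a gripper value outside its range is refused whole. "claw" is the opening, from -1 (shut) to 1 (fully open), set as the call begins (left out, the last holds). The fingers move at their own pace and stop on an object; "grip_force" is the grip in N (left out, the last holds). Time passes only in rows, so rows that do not move let the fingers close. It gives the time, the measured TCP pose, the force, the opening and the grip force at its end, in the units of the state.
- sensors.get_state(): the state, without advancing time (a new reading comes with each control period).
- vision.snapshot(name): name is "scene" or "side" or "wrist"; returns a dict with "img" (420x560x3 uint8, red, green, blue), "fx", "fy", "cx", "cy" (pixels), "k1" (the pictures are not rectified: a ray, as slopes to the right and down, at radius r is drawn at 1 + k1 r^2 times it, then the intrinsics apply), "position" and "rotation" of the camera in the world. Camera axes: x right, y down, z forward; pixel columns grow to the right and rows downward; lengths in m; the calibration is good to about 2 mm. A picture is of the moment at which its call begins. There is no depth.
- finish_job(): hands the job in; it is judged then, once.
The state is a dict: "clock": time; "q": joint angles; "qd": joint speeds; "joint_torque": joint torques, N m; "tool_pos": TCP position; "eef_rot": TCP orientation; "contact_force": force on the tool from outside, world axes, zero at the start; "moment": the same for the moment, N m; "opening": opening from 0.0 (shut) to 1.0 (fully open); "finger_force": force on a finger pad.
Only numpy, scipy, OpenCV 4.12 (cv2) and the standard library are available. Lean on these libraries where they do the work, as an engineer would, in place of code of your own. Each camera call takes 0.05 s, during which the arm holds its last target. There are 200 camera calls.

## Working session

There is one attempt and no reset: what is moved stays moved. The work goes in short steps, Python scripts to look and compute and a tool call to move; the robot and the scene stay as the last step left them, time stands still between calls to the robot, and variables do not carry over. Pictures are saved under pics/ and viewed, at most 14 in all, crops included, and the job is handed in when it is done.

Besides the shell and the picture viewer there is one more tool, called after "Request:" as name(argument=value, ...), one argument or row to a line, values as JSON. step_arm: Moves the arm, as the interface text tells. Its arguments: {"type":"object","properties":{"steps":{"type":"array"},"claw":{"type":"number"},"grip_force":{"type":"number"}},"required":["steps"]}

```bash
mkdir -p pics
python3 - <<'E'
from plant import sensors, vision, r
import cv2
print(r.tip_extent, sensors.get_state())
for n in ("scene","side"):
    s=vision.snapshot(n); cv2.imwrite(f"pics/{n}0.png",s["img"][:,:,::-1])
    print(n,{k:v for k,v in s.items() if k!="img"})
E
```

```text
0.019 {'clock': 0.0, 'q': array([-1.24918293,  0.68997624, -0.19452157,  1.56634331,  0.15732831,
        0.90247116, -0.21510672]), 'qd': array([ 2.64782824e-04, -8.47741623e-05,  5.63670885e-04,  1.32929345e-03,
        7.25263862e-04, -3.44431915e-04, -1.93300306e-03]), 'joint_torque': array([ 2.55471323e-04, -5.27546668e+01, -1.26710761e+00, -1.53429508e+01,
       -5.27215283e-02,  6.39716411e-03,  1.64205862e-04]), 'tool_pos': array([0.1772892 , 0.59871327, 0.25691521]), 'eef_rot': array([ 1.43360474e-01,  9.89670128e-01, -8.99699378e-04, -5.70534966e-05]), 'contact_force': array([ 2.88860179e-04, -6.06521464e-01,  7.34232229e-01]), 'moment': array([-0.0015022 ,  0.05197737, -0.06183869]), 'finger_force': 0.0, 'opening': 1.0043080533470636}
scene {'fx': 467.70943985670806, 'fy': 467.70943985670806, 'cx': 273.77920639880097, 'cy': 216.22774089261478, 'k1': 0.0368944764679202, 'position': array([ 0.86008191, -0.60786332,  0.92974217]), 'rotation': array([ 0.91040812,  0.23273195, -0.07960329, -0.33265029])}
side {'fx': 497.56131574028996, 'fy': 497.56131574028996, 'cx': 285.20752295004587, 'cy': 202.53144236316152, 'k1': -0.14970893573711824, 'position': array([-0.13106717, -0.81888756,  0.83062684]), 'rotation': array([ 0.84332342, -0.28621749,  0.14023652, -0.43268798])}
```

View pics/scene0.png

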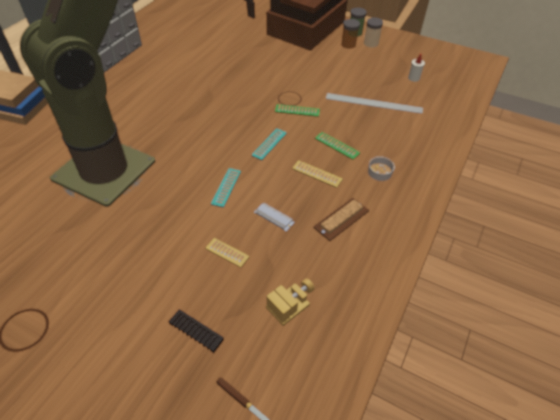

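View pics/side0.png

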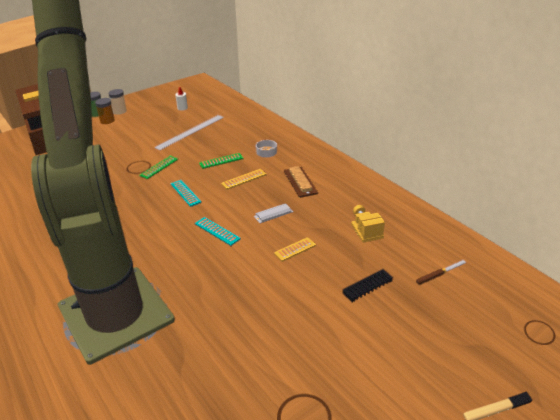

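The long plate is at scene (318,173) and side (244,179). The cradle is at (342,218)/(300,181), the cover at (274,216)/(273,213), the short plate at (227,252)/(295,249) and the comb at (196,330)/(368,286). The vise is at (290,300), the tin at (381,168) and the scraper at (245,397).

```bash
cat > h.py <<'E'
import numpy as np, cv2
from scipy.spatial.transform import Rotation as R
from plant import sensors, vision, r
def cast(s,px,z):
    K=np.array([[s["fx"],0,s["cx"]],[0,s["fy"],s["cy"]],[0,0,1]])
    n=cv2.undistortPoints(np.float64(px).reshape(-1,1,2),K,np.array([s["k1"],0,0,0])).reshape(-1,2)
    d=np.c_[n,np.ones(len(n))]@R.from_quat(s["rotation"]).as_matrix().T
    p=s["position"]; return (p+d*((z-p[2])/d[:,2])[:,None])[:,:2]
def mask(s,kind):
    h,sa,v=[c.astype(int) for c in cv2.split(cv2.cvtColor(s["img"],cv2.COLOR_RGB2HSV))]
    return {"brass":(h>=17)&(h<32)&(v>120)&(sa>60),"black":(v<60),"chrome":(sa<75)&(v>100),
            "cradle":((h>=17)&(h<32)&(v>120)),"foot":(v<105)&(sa>60)}[kind].astype(np.uint8)
def blob(s,kind,seed,rad=45,close=5):
    m=mask(s,kind); w=np.zeros_like(m); cv2.circle(w,seed,rad,1,-1); m&=w
    m=cv2.morphologyEx(m,cv2.MORPH_CLOSE,np.ones((close,close),np.uint8))
    n,l,st,c=cv2.connectedComponentsWithStats(m)
    i=1+min(range(n-1),key=lambda k:np.hypot(*(c[k+1]-seed))-0.05*st[k+1,4])
    cs,_=cv2.findContours((l==i).astype(np.uint8),cv2.RETR_EXTERNAL,cv2.CHAIN_APPROX_NONE)
    return max(cs,key=len).reshape(-1,2)
def rect(s,kind,seed,z,rad=45,close=5):
    p=cast(s,blob(s,kind,seed,rad,close),z)
    (cx,cy),(w,hh),a=cv2.minAreaRect((p*1000).astype(np.float32))
    if w<hh: w,hh,a=hh,w,a+90
    return np.round([cx/1000,cy/1000],4),(round(w),round(hh)),round((a+90)%180-90,1)
E
python3 - <<'E'
from h import *
T={"long":("brass",(318,173),(244,179),.006),"short":("brass",(227,252),(295,249),.006),"comb":("black",(196,330),(368,286),.014),
"cover":("chrome",(274,216),(273,213),.008),"cork":("cradle",(342,218),(300,181),.02),"foot":("foot",(330,228),(310,185),.008),
"vise":("brass",(290,300),(370,225),.03),"tin":("chrome",(381,168),(266,148),.028)}
for n,i in (("scene",1),("side",2)):
    s=vision.snapshot(n)
    for k,t in T.items():
        try: print(n,k,*rect(s,t[0],t[i],t[3]))
        except Exception as e: print(n,k,e)
E
```

```text
scene long [0.5283 0.2751] (146, 44) -3.0
scene short [ 0.452  -0.0755] (108, 42) -3.1
scene comb [ 0.5075 -0.2846] (119, 32) -4.6
scene cover [0.4997 0.0778] (108, 43) -8.9
scene cork [0.5783 0.2592] (54, 43) -3.0
scene foot [0.6609 0.1499] (148, 55) 64.6
scene vise [ 0.6515 -0.1226] (119, 80) 68.9
scene tin [0.6843 0.3583] (90, 68) -68.9
side long [0.5261 0.2731] (143, 43) -2.6
side short [ 0.4502 -0.077 ] (109, 42) -2.0
side comb [ 0.499 -0.286] (124, 40) -4.6
side cover [0.4926 0.0764] (104, 45) -8.2
side cork [0.6282 0.1401] (0, 0) 0.0
side foot [0.622  0.1373] (131, 51) -87.1
side vise [ 0.6447 -0.1354] (152, 85) 41.8
side tin [0.6659 0.3515] (106, 66) 53.7
```

Request:
step_arm(
  steps=[
    [[-4.3,-2.1,0],[0,0,0]],
    [[-4.3,-2.1,0],[0,0,0]],
    [[-4.3,-2.1,0],[0,0,0]],
    [[-4.3,-2.1,0],[0,0,0]],
    [[-4.3,-2.1,0],[0,0,0]],
    [[-4.3,-2.1,0],[0,0,0]],
    [[-4.3,-2.1,0],[0,0,0]],
    [[-4.3,-2.1,0],[0,0,0]],
    [[-4.3,-2.1,0],[0,0,0]],
    [[-4.3,-2.1,0],[0,0,0]],
    [[0,0,0],[0,0,-6.8]],
    [[0,0,0],[0,0,-6.8]],
  ],
  claw=1,
)

```text
clock: 1.7
tool_pos: [0.5306, 0.275, 0.2574]
eef_rot: [0.024, 1.0, -0.0, -0.0]
contact_force: [0.1, -0.5, 0.0]
opening: 1.003
finger_force: 0.0
```

```bash
cat >> h.py <<'E'
def pose():
    st=sensors.get_state(); M=R.from_quat(st["eef_rot"]).as_matrix()
    return st["tool_pos"],M,np.degrees(np.arctan2(M[1,1],M[0,1])),st
def togo(x,y,z,yaw=None):
    "yaw: world angle wanted for tool y (deg). Prints shift (cm) in tool axes and tool-z turn (deg)"
    p,M,a,st=pose(); d=(np.array([x,y,z])-p)@M*100
    print("at",p.round(4),"yaw",a.round(1),"tilt",np.degrees(np.arccos(-M[2,2])).round(2),"q7",st["q"][6].round(2),"shift",d.round(2), "turn",None if yaw is None else np.round(-(yaw-a),1))
E
python3 - <<'E'
from h import *
togo(.527,.274,.25,87)
s=vision.snapshot("wrist"); cv2.imwrite("pics/w1.png",s["img"][:,:,::-1]); print({k:v for k,v in s.items() if k!="img"})
E
```

```text
at [0.5306 0.275  0.2574] yaw 87.2 tilt 0.03 q7 0.73 shift [ 0.35 -0.12  0.74] turn 0.2
{'fx': 303.1228488722001, 'fy': 303.1228488722001, 'cx': 279.80882194425175, 'cy': 205.44682878396569, 'k1': -0.01615013719429643, 'position': array([0.44871328, 0.27969109, 0.3853974 ]), 'rotation': array([0.71530805, 0.68085315, 0.10887242, 0.11366695])}
```

View pics/w1.png

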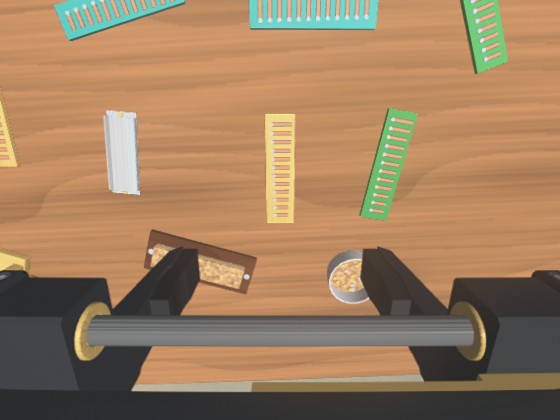

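The wrist picture shows the brass long plate centred at (280,168), the cradle with its cork at (200,262) and the cover at (123,152). The tin is at (350,278).

```bash
python3 - <<'E'
from h import *
s=vision.snapshot("wrist")
print("long",rect(s,"brass",(280,168),.006,70)); print("cover",rect(s,"chrome",(123,152),.008,55))
print("foot pts",cast(s,[(152,231),(256,259),(145,263),(249,292)],.008).round(4))
hsv=cv2.cvtColor(s["img"],cv2.COLOR_RGB2HSV)
for p in [(200,268),(230,275),(170,262),(200,255),(100,250),(175,240),(245,288),(280,168)]: print(p,hsv[p[1],p[0]])
E
python3 - <<'E'
import cv2
i=cv2.imread("pics/w1.png")[215:310,130:270]; cv2.imwrite("pics/w1c.png",cv2.resize(i,None,fx=5,fy=5,interpolation=2))
E
```

```text
long (array([0.5264, 0.2763]), (139, 37), -2.6)
cover (array([0.4944, 0.0806]), (103, 40), -8.3)
foot pts [[0.6002 0.1004]
 [0.6485 0.2378]
 [0.648  0.0819]
 [0.7014 0.224 ]]
(200, 268) [ 16 108 228]
(230, 275) [ 18 101 237]
(170, 262) [ 6 24 54]
(200, 255) [ 17  96 159]
(100, 250) [ 13 127 185]
(175, 240) [ 11 123 116]
(245, 288) [ 10 123 133]
(280, 168) [ 12 119 238]
```

View pics/w1c.png

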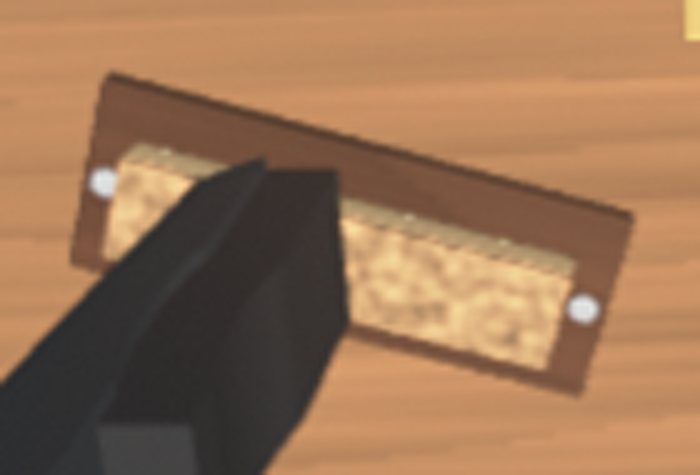

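Request:
step_arm(
  steps=[
    [[0.4,0,5],[0,0,-0.2]],
    [[0,0,5],[0,0,0]],
    [[0,0,5],[0,0,0]],
    [[0,0,5],[0,0,0]],
    [[0,0,2],[0,0,0]],
    [[0,0,1.2],[0,0,0]],
    [[0,0,0.4],[0,0,0]],
    [[0,0,0],[0,0,0]],
  ],
)

```text
clock: 2.8
tool_pos: [0.5269, 0.2765, 0.0228]
eef_rot: [0.024, 1.0, 0.001, 0.001]
contact_force: [0.9, -0.3, 0.5]
opening: 1.0
finger_force: 0.0
```

Request:
step_arm(
  steps=[
    [[0,0,0.1],[0,0,0]],
    [[0,0,0],[0,0,0]],
  ],
)

```text
clock: 3.05
tool_pos: [0.5265, 0.2763, 0.0214]
eef_rot: [0.024, 1.0, 0.0, 0.0]
contact_force: [-0.2, -0.3, -0.4]
opening: 1.0
finger_force: 0.0
```

Request:
step_arm(
  steps=[
    [[0,0,0],[0,0,0]],
    [[0,0,0],[0,0,0]],
    [[0,0,0],[0,0,0]],
    [[0,0,0],[0,0,0]],
    [[0,0,0],[0,0,0]],
    [[0,0,0],[0,0,0]],
    [[0,0,0],[0,0,0]],
    [[0,0,0],[0,0,0]],
  ],
  claw=-1,
  grip_force=20,
)

```text
clock: 4.05
tool_pos: [0.5261, 0.276, 0.0207]
eef_rot: [0.023, 1.0, -0.0, -0.0]
contact_force: [-0.2, -0.1, 0.5]
opening: 0.404
finger_force: 20.0
```

Run:
```python
from h import *
s=vision.snapshot("scene")
i=s["img"][185:255,300:385,::-1]; cv2.imwrite("pics/sc.png",cv2.resize(i,None,fx=8,fy=8,interpolation=2))
s=dict(fx=303.12285,fy=303.12285,cx=279.80882,cy=205.44683,k1=-.01615014,position=np.array([.44871328,.27969109,.3853974]),rotation=np.array([0.71530805, 0.68085315, 0.10887242, 0.11366695]))
def rep(c,z):
    p=cast(s,np.array(c)/5+[130,215],z); l=p[1]+p[2]-p[0]-p[3]
    print(p.round(4).tolist(),p.mean(0).round(4),np.degrees(np.arctan2(l[1],l[0])).round(1),[np.linalg.norm(p[a]-p[b]).round(4) for a,b in((0,1),(3,2),(0,3),(1,2))])
rep([(110,73),(632,215),(582,393),(72,263)],.008)
rep([(118,168),(572,275),(548,370),(103,260)],.02)
```

```text
[[0.5977, 0.1002], [0.6471, 0.2377], [0.7039, 0.219], [0.6546, 0.0789]] [0.6509 0.1589] 70.4 [np.float64(0.1462), np.float64(0.1486), np.float64(0.0608), np.float64(0.0598)]
[[0.6203, 0.103], [0.6583, 0.2214], [0.6879, 0.2121], [0.6476, 0.0939]] [0.6535 0.1576] 71.7 [np.float64(0.1243), np.float64(0.1249), np.float64(0.0288), np.float64(0.0311)]
```

View pics/sc.png

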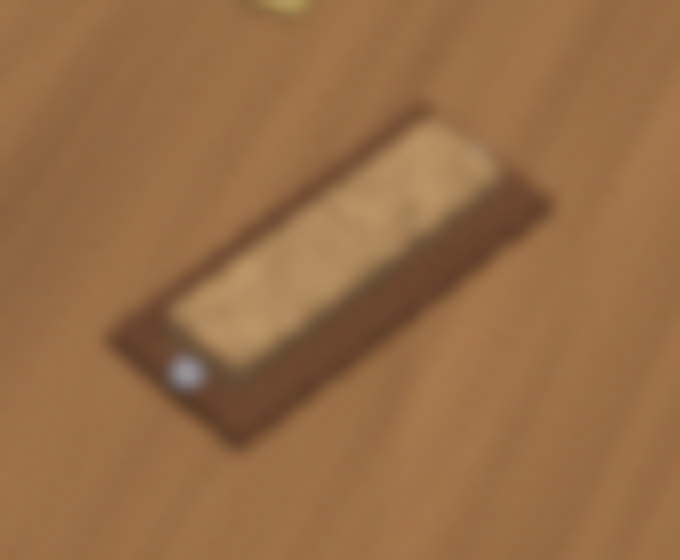

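The scene crop shows the cork top's corners at (170,312), (238,368), (500,175) and (430,120). The foot's corners are at (108,337), (238,448), (552,205) and (425,104).

Run:
```python
from h import *
s=vision.snapshot("scene")
def rep(c,z):
    p=cast(s,np.array(c)/8+[299.5,184.5],z); l=p[1]+p[2]-p[0]-p[3]
    print(p.mean(0).round(4),np.degrees(np.arctan2(l[1],l[0])).round(1),[np.linalg.norm(p[a]-p[b]).round(4) for a,b in((0,1),(3,2),(0,3),(1,2))])
rep([(108,337),(425,104),(552,205),(238,448)],.008)
rep([(170,312),(430,120),(500,175),(238,368)],.02)
togo(.654,.157,.17,-19.3)
```

```text
[0.6541 0.1544] 70.7 [np.float64(0.1497), np.float64(0.1484), np.float64(0.0576), np.float64(0.0573)]
[0.653  0.1557] 70.3 [np.float64(0.1219), np.float64(0.1212), np.float64(0.0296), np.float64(0.0311)]
at [0.5261 0.276  0.0207] yaw 87.3 tilt 0.01 q7 0.6 shift [-13.34 -11.29 -14.93] turn 106.6
```

Request:
step_arm(
  steps=[
    [[0,0,-2],[0,0,0]],
    [[0,0,-4],[0,0,9.7]],
    [[0,0,-4],[0,0,9.7]],
    [[0,0,0],[0,0,9.7]],
    [[0,0,0],[0,0,9.7]],
    [[0,0,0],[0,0,9.7]],
    [[0,0,0],[0,0,9.7]],
    [[0,0,0],[0,0,9.7]],
    [[0,0,0],[0,0,9.7]],
    [[0,0,0],[0,0,9.7]],
    [[0,0,0],[0,0,9.7]],
    [[0,0,0],[0,0,9.6]],
  ],
)

```text
clock: 5.65
tool_pos: [0.5259, 0.2769, 0.1219]
eef_rot: [0.817, 0.577, 0.001, -0.001]
contact_force: [-0.1, 0.8, -1.8]
opening: 0.4
finger_force: 20.0
```

Run:
```python
from h import *
togo(.653,.157,.0407,-19.3)
```

```text
at [0.5259 0.2769 0.1219] yaw -19.6 tilt 0.13 q7 -0.58 shift [-7.06 16.    8.09] turn -0.3
```

Request:
step_arm(
  steps=[
    [[-1.5,3.2,0],[0,0,0]],
    [[-1.4,3.2,0],[0,0,0]],
    [[-1.4,3.2,0],[0,0,0]],
    [[-1.4,3.2,0],[0,0,0]],
    [[-1.4,3.2,0],[0,0,-0.3]],
    [[0,0,2.5],[0,0,0]],
    [[0,0,2],[0,0,0]],
    [[0,0,0.5],[0,0,0]],
    [[0,0,0],[0,0,0]],
  ],
)

```text
clock: 6.78
tool_pos: [0.6533, 0.1571, 0.0707]
eef_rot: [0.814, 0.581, -0.0, -0.0]
contact_force: [-0.8, -0.3, -1.6]
opening: 0.401
finger_force: 20.0
```

Run:
```python
from h import *
togo(.653,.157,.0407,-19.3)
s=vision.snapshot("wrist"); cv2.imwrite("pics/w2.png",s["img"][:,:,::-1])
```

```text
at [0.6533 0.1571 0.0707] yaw -18.9 tilt 0.05 q7 -0.39 shift [-0.02 -0.02  3.  ] turn 0.4
```

View pics/w2.png

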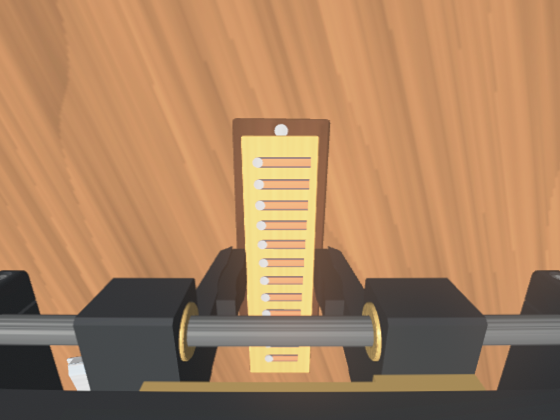

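The held long plate spans columns 242–318 over the foot at columns 233–329, so it is centred and aligned.

Request:
step_arm(
  steps=[
    [[0,0,1.2],[0,0,0.4]],
    [[0,0,1],[0,0,0]],
    [[0,0,0.4],[0,0,0]],
    [[0,0,0.2],[0,0,0]],
    [[0,0,0.1],[0,0,0]],
    [[0,0,0.1],[0,0,0]],
    [[0,0,0],[0,0,0]],
    [[0,0,0],[0,0,0]],
  ],
)

```text
clock: 7.82
tool_pos: [0.6537, 0.1563, 0.0409]
eef_rot: [0.816, 0.578, 0.0, 0.0]
contact_force: [0.1, -0.0, -1.3]
opening: 0.404
finger_force: 20.0
```

Request:
step_arm(
  steps=[
    [[0,0,0.1],[0,0,0]],
    [[0,0,0],[0,0,0]],
    [[0,0,0],[0,0,0]],
  ],
)

```text
clock: 8.2
tool_pos: [0.6538, 0.1563, 0.0407]
eef_rot: [0.816, 0.578, 0.0, -0.0]
contact_force: [-2.0, -0.5, 4.6]
opening: 0.402
finger_force: 20.0
```

Request:
step_arm(
  steps=[
    [[0,0,0],[0,0,0]],
    [[0,0,0],[0,0,0]],
    [[0,0,0],[0,0,0]],
    [[0,0,0],[0,0,0]],
    [[0,0,-1],[0,0,0]],
    [[0,0,-3],[0,0,0]],
    [[0,0,-5],[0,0,0]],
    [[0,0,-5],[0,0,0]],
    [[0,0,0],[0,0,0]],
  ],
  claw=1,
)

```text
clock: 9.32
tool_pos: [0.6568, 0.1564, 0.1852]
eef_rot: [0.816, 0.578, 0.005, 0.002]
contact_force: [0.6, -0.4, -0.7]
opening: 1.0
finger_force: 0.0
```

Run:
```python
from h import *
for z,n in((.006,"brass"),):
    s=vision.snapshot("scene"); print(rect(s,"brass",(342,218),.026))
    s=vision.snapshot("wrist"); cv2.imwrite("pics/w3.png",s["img"][:,:,::-1]); print(rect(s,"brass",(280,210),.026,120))
togo(.503,-.285,.18,-94.6)
```

```text
(array([0.6538, 0.1552]), (147, 42), 70.3)
(array([0.652 , 0.1556]), (139, 36), 70.5)
at [0.6536 0.1564 0.1804] yaw -19.4 tilt 0.05 q7 -0.42 shift [-46.64   0.44   0.  ] turn 75.2
```

View pics/w3.png

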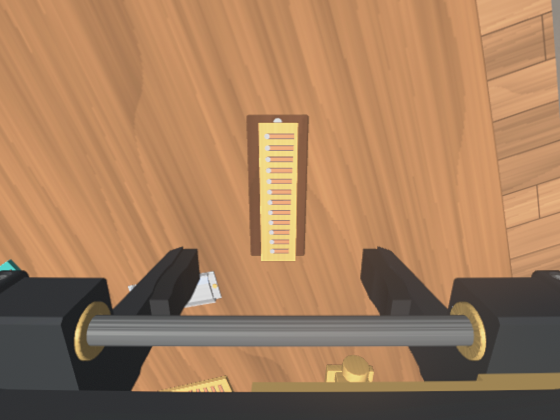

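The long plate lies on the cradle at wrist (278,190), centred on the foot and aligned with it.

Request:
step_arm(
  steps=[
    [[-4.7,0,0],[0,0,0]],
    [[-4.7,0,0],[0,0,0]],
    [[-4.7,0,0],[0,0,0]],
    [[-4.7,0,0],[0,0,0]],
    [[-4.7,0,0],[0,0,0]],
    [[-4.7,0,0],[0,0,0]],
    [[-4.6,0,0],[0,0,0]],
    [[-4.6,0.2,0],[0,0,0]],
    [[-4.6,0.2,0],[0,0,0]],
    [[-4.6,0,0],[0,0,0]],
    [[0,0,0],[0,0,9.4]],
    [[0,0,0],[0,0,9.4]],
  ],
)

```text
clock: 10.92
tool_pos: [0.5012, -0.2849, 0.178]
eef_rot: [0.901, 0.434, -0.001, -0.002]
contact_force: [-0.5, 0.7, 0.1]
opening: 0.998
finger_force: 0.0
```

Request:
step_arm(
  steps=[
    [[0,0,0],[0,0,9.4]],
    [[0,0,0],[0,0,9.4]],
    [[0,0,0],[0,0,9.4]],
    [[0,0,0],[0,0,9.4]],
    [[0,0,0],[0,0,9.4]],
    [[0,0,0],[0,0,9.4]],
    [[0,0,0],[0,0,0]],
  ],
)

```text
clock: 11.8
tool_pos: [0.5019, -0.2839, 0.1782]
eef_rot: [0.999, -0.039, -0.002, -0.0]
contact_force: [0.2, 0.2, -0.3]
opening: 0.997
finger_force: 0.0
```

Run:
```python
from h import *
s=vision.snapshot("wrist"); cv2.imwrite("pics/w4.png",s["img"][:,:,::-1])
for close in (5,9): print(rect(s,"black",(280,185),.014,80,close))
togo(.503,-.285,.022,-94.6)
```

```text
Traceback (most recent call last):
  File "h.py", line 21, in rect
    p=cast(s,blob(s,kind,seed,rad,close),z)
             ~~~~^^^^^^^^^^^^^^^^^^^^^^^
  File "h.py", line 17, in blob
    i=1+min(range(n-1),key=lambda k:np.hypot(*(c[k+1]-seed))-0.05*st[k+1,4])
        ~~~^^^^^^^^^^^^^^^^^^^^^^^^^^^^^^^^^^^^^^^^^^^^^^^^^^^^^^^^^^^^^^^^^
ValueError: min() iterable argument is empty
```

View pics/w4.png

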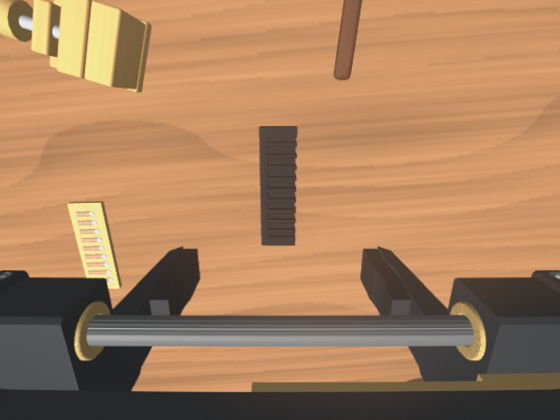

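The comb is at (278,186) and stands clear. The scraper handle ends at (343,78) and the short plate is at (95,245).

```bash
sed -i 's/"black":(v<60)/"black":(v<100)/' h.py
python3 - <<'E'
from h import *
s=vision.snapshot("wrist")
print(rect(s,"black",(280,185),.014,75,5),rect(s,"brass",(95,245),.006,55))
togo(.503,-.285,.022,-94.6)
E
```

```text
(array([ 0.5031, -0.2809]), (121, 34), -4.6) (array([ 0.4508, -0.0746]), (105, 39), -3.0)
at [ 0.5022 -0.2842  0.1788] yaw -94.4 tilt 0.12 q7 -0.66 shift [ 0.11  0.08 15.68] turn 0.2
```

Request:
step_arm(
  steps=[
    [[0.1,-0.2,4],[0,0,0.2]],
    [[0,0,5],[0,0,0]],
    [[0,0,3.5],[0,0,0]],
    [[0,0,2],[0,0,0]],
    [[0,0,1],[0,0,0]],
    [[0,0,0.3],[0,0,0]],
    [[0,0,0],[0,0,0]],
    [[0,0,0],[0,0,0]],
  ],
)

```text
clock: 12.9
tool_pos: [0.5044, -0.283, 0.0225]
eef_rot: [0.999, -0.042, 0.001, 0.0]
contact_force: [0.2, -0.6, -1.1]
opening: 1.001
finger_force: 0.0
```

Request:
step_arm(
  steps=[
    [[0,0,0],[0,0,0]],
    [[0,0,0],[0,0,0]],
    [[0,0,0],[0,0,0]],
    [[0,0,0],[0,0,0]],
    [[0,0,0],[0,0,0]],
    [[0,0,0],[0,0,0]],
    [[0,0,0],[0,0,0]],
    [[0,0,0],[0,0,0]],
  ],
  claw=-1,
  grip_force=15,
)

```text
clock: 13.9
tool_pos: [0.5039, -0.2827, 0.0216]
eef_rot: [0.999, -0.042, -0.0, -0.0]
contact_force: [0.3, 0.3, 0.2]
opening: 0.405
finger_force: 15.0
```

Run:
```python
from h import *
togo(.653,.156,.18,-19.4)
```

```text
at [ 0.5039 -0.2827  0.0216] yaw -94.8 tilt 0.01 q7 -0.54 shift [ 11.2  -44.96 -15.83] turn -75.4
```

Request:
step_arm(
  steps=[
    [[0,0,-2],[0,0,0]],
    [[0,0,-5],[0,0,0]],
    [[0,0,-5],[0,0,-9.4]],
    [[0,0,0],[0,0,-9.4]],
    [[0,0,0],[0,0,-9.4]],
    [[0,0,0],[0,0,-9.4]],
    [[0,0,0],[0,0,-9.4]],
    [[0,0,0],[0,0,-9.4]],
    [[0,0,0],[0,0,-9.4]],
    [[0,0,0],[0,0,-9.4]],
    [[0,0,0],[0,0,0]],
  ],
)

```text
clock: 15.28
tool_pos: [0.5037, -0.2832, 0.1428]
eef_rot: [0.818, 0.576, 0.0, 0.0]
contact_force: [-1.0, -0.4, 0.4]
opening: 0.407
finger_force: 15.0
```

Run:
```python
from h import *
togo(.653,.156,.08,-19.4)
```

```text
at [ 0.5037 -0.2832  0.1428] yaw -19.7 tilt 0.06 q7 0.25 shift [46.39 -0.77  6.26] turn -0.3
```

Request:
step_arm(
  steps=[
    [[4.6,0,0],[0,0,0]],
    [[4.6,0,0],[0,0,0]],
    [[4.6,0,0],[0,0,0]],
    [[4.6,0,0],[0,0,0]],
    [[4.6,0,0],[0,0,0]],
    [[4.6,0,0],[0,0,0]],
    [[4.7,0,0],[0,0,0]],
    [[4.7,-0.3,0],[0,0,0]],
    [[4.7,-0.2,0],[0,0,0]],
    [[4.7,-0.2,0],[0,0,-0.3]],
    [[0,0,3],[0,0,0]],
    [[0,0,3],[0,0,0]],
  ],
)

```text
clock: 16.77
tool_pos: [0.6532, 0.1579, 0.0819]
eef_rot: [0.816, 0.578, 0.001, 0.001]
contact_force: [1.1, -0.5, -0.6]
opening: 0.404
finger_force: 15.0
```

Request:
step_arm(
  steps=[
    [[0,0,0],[0,0,0]],
    [[0,0,0],[0,0,0]],
  ],
)

```text
clock: 17.02
tool_pos: [0.6536, 0.1566, 0.0831]
eef_rot: [0.816, 0.578, 0.001, 0.001]
contact_force: [0.1, -0.6, 0.2]
opening: 0.403
finger_force: 15.0
```

Run:
```python
from h import *
togo(.653,.156,.0476,-19.4)
s=vision.snapshot("wrist"); cv2.imwrite("pics/w5.png",s["img"][:,:,::-1])
```

```text
at [0.6536 0.1566 0.0831] yaw -19.4 tilt 0.1 q7 -0.37 shift [-0.08 -0.04  3.55] turn 0.0
```

View pics/w5.png

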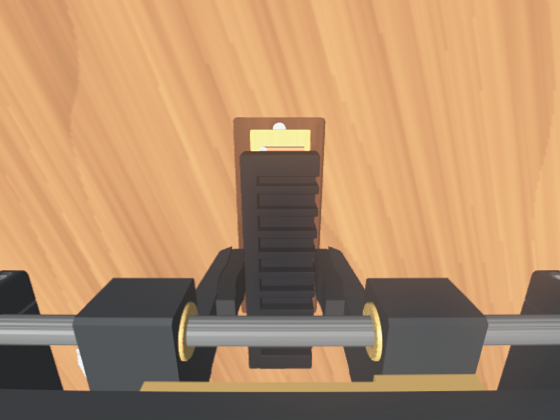

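The comb (columns 241–319) lines up over the plate and foot, and its top end sits at row 152.

Request:
step_arm(
  steps=[
    [[-0.1,0,1.2],[0,0,0]],
    [[0,0,1.2],[0,0,0]],
    [[0,0,0.6],[0,0,0]],
    [[0,0,0.3],[0,0,0]],
    [[0,0,0.1],[0,0,0]],
    [[0,0,0.1],[0,0,0]],
    [[0,0,0.1],[0,0,0]],
    [[0,0,0],[0,0,0]],
    [[0,0,0],[0,0,0]],
  ],
)

```text
clock: 18.2
tool_pos: [0.6523, 0.1557, 0.0476]
eef_rot: [0.816, 0.579, -0.0, -0.0]
contact_force: [-5.3, 0.1, 11.7]
opening: 0.411
finger_force: 15.0
```

Request:
step_arm(
  steps=[
    [[0,0,-0.1],[0,0,0]],
    [[0,0,0],[0,0,0]],
  ],
)

```text
clock: 18.45
tool_pos: [0.6526, 0.1558, 0.0476]
eef_rot: [0.816, 0.579, 0.0, -0.0]
contact_force: [-3.0, -0.3, 7.2]
opening: 0.408
finger_force: 15.0
```

Request:
step_arm(
  steps=[
    [[0,0,0],[0,0,0]],
    [[0,0,0],[0,0,0]],
    [[0,0,0],[0,0,0]],
    [[0,0,0],[0,0,0]],
    [[0,0,-1],[0,0,0]],
    [[0,0,-3],[0,0,0]],
    [[0,0,-4],[0,0,0]],
    [[0,0,-5],[0,0,0]],
    [[0,0,0],[0,0,0]],
  ],
  claw=1,
)

```text
clock: 19.58
tool_pos: [0.6557, 0.156, 0.182]
eef_rot: [0.816, 0.579, 0.004, 0.002]
contact_force: [0.4, -0.3, -0.8]
opening: 0.998
finger_force: 0.0
```

Run:
```python
from h import *
s=vision.snapshot("wrist"); cv2.imwrite("pics/w6.png",s["img"][:,:,::-1]); print(rect(s,"black",(279,190),.04,75))
s=vision.snapshot("scene"); print(rect(s,"black",(342,215),.04))
togo(.451,-.075,.18,-93)
```

```text
(array([0.6514, 0.1572]), (121, 36), 70.5)
(array([0.6541, 0.1512]), (124, 37), 71.0)
at [0.6525 0.1559 0.1774] yaw -19.3 tilt 0.06 q7 -0.4 shift [-28.45 -11.39  -0.29] turn 73.7
```

View pics/w6.png

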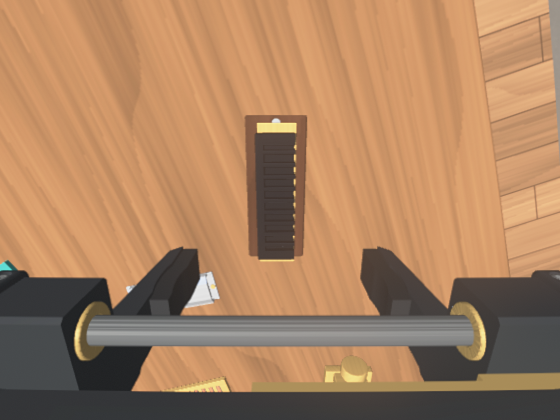

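The comb rests on the plate, centred at (277,195).

Request:
step_arm(
  steps=[
    [[-4.7,-1.9,0],[0,0,0]],
    [[-4.7,-1.9,0],[0,0,0]],
    [[-4.7,-1.9,0],[0,0,0]],
    [[-4.8,-1.9,0],[0,0,0]],
    [[-4.8,-1.9,0],[0,0,0]],
    [[-4.8,-1.9,0],[0,0,0]],
    [[0,0,0],[0,0,9.2]],
    [[0,0,0],[0,0,9.2]],
    [[0,0,0],[0,0,9.2]],
    [[0,0,0],[0,0,9.2]],
    [[0,0,0],[0,0,9.2]],
    [[0,0,0],[0,0,9.2]],
  ],
)

```text
clock: 21.18
tool_pos: [0.4498, -0.0753, 0.1757]
eef_rot: [0.991, 0.132, -0.001, -0.0]
contact_force: [-0.2, 0.9, -0.6]
opening: 0.998
finger_force: 0.0
```

Request:
step_arm(
  steps=[
    [[0,0,3],[0,0,9.2]],
    [[0,0,4],[0,0,9.2]],
    [[0,0,1],[0,0,0]],
    [[0,0,0],[0,0,0]],
  ],
)

```text
clock: 21.68
tool_pos: [0.4501, -0.0755, 0.0962]
eef_rot: [1.0, -0.024, -0.001, -0.0]
contact_force: [0.5, -0.3, 0.5]
opening: 0.999
finger_force: 0.0
```

Run:
```python
from h import *
s=vision.snapshot("wrist"); print(rect(s,"brass",(280,210),.006,120))
togo(.451,-.075,.021,-93)
```

```text
(array([ 0.4503, -0.0742]), (104, 36), -3.1)
at [ 0.4507 -0.0757  0.0969] yaw -92.8 tilt 0.03 q7 -0.67 shift [ 0.03 -0.07  7.59] turn 0.2
```

Request:
step_arm(
  steps=[
    [[0,-0.1,3],[0,0,0.2]],
    [[0,0,2.5],[0,0,0]],
    [[0,0,1.3],[0,0,0]],
    [[0,0,0.6],[0,0,0]],
    [[0,0,0.2],[0,0,0]],
    [[0,0,0],[0,0,0]],
    [[0,0,0],[0,0,0]],
    [[0,0,0],[0,0,0]],
  ],
)

```text
clock: 22.72
tool_pos: [0.456, -0.0753, 0.0248]
eef_rot: [1.0, -0.027, -0.005, -0.001]
contact_force: [0.7, -0.2, 0.4]
opening: 1.001
finger_force: 0.0
```

Request:
step_arm(
  steps=[
    [[0,0,0],[0,0,0]],
    [[0,0,0],[0,0,0]],
    [[0,0,0],[0,0,0]],
    [[0,0,0],[0,0,0]],
    [[0,0,0],[0,0,0]],
    [[0,0,0],[0,0,0]],
    [[0,0,0],[0,0,0]],
    [[0,0,0],[0,0,0]],
  ],
  claw=-1,
  grip_force=18,
)

```text
clock: 23.72
tool_pos: [0.456, -0.0754, 0.0245]
eef_rot: [1.0, -0.027, -0.005, -0.001]
contact_force: [-0.5, -0.2, -0.5]
opening: 0.384
finger_force: 18.0
```

Request:
step_arm(
  steps=[
    [[0,0,-2],[0,0,0]],
    [[0,0,-5],[0,0,0]],
    [[0,0,-5],[0,0,-9.2]],
    [[0,0,0],[0,0,-9.2]],
    [[0,0,0],[0,0,-9.2]],
    [[0,0,0],[0,0,-9.2]],
    [[0,0,0],[0,0,-9.2]],
    [[0,0,0],[0,0,-9.2]],
    [[0,0,0],[0,0,-9.2]],
    [[0,0,0],[0,0,-9.2]],
    [[0,0,0],[0,0,0]],
  ],
)

```text
clock: 25.1
tool_pos: [0.4569, -0.0755, 0.1445]
eef_rot: [0.817, 0.577, -0.003, -0.004]
contact_force: [0.4, -0.8, -0.2]
opening: 0.008
finger_force: 0.0
```

Run:
```python
from h import *
togo(.653,.156,.09,-19.4)
```

```text
at [ 0.4569 -0.0755  0.1445] yaw -19.6 tilt 0.56 q7 0.08 shift [28.39 10.77  5.32] turn -0.2
```

Run:
```python
from h import *
print(pose()[3]["q"].round(2))
s=vision.snapshot("scene"); print(rect(s,"brass",(227,252),.006)); 
s=vision.snapshot("side"); print(rect(s,"brass",(295,249),.006)); cv2.imwrite("pics/sd.png",cv2.resize(s["img"][140:340,180:440,::-1],None,fx=3,fy=3))
togo(.455,-.075,.09,-93)
```

```text
[-0.04  0.7   0.17  2.15 -0.35  0.33  0.08]
(array([ 0.4514, -0.0693]), (109, 41), -2.3)
(array([ 0.45  , -0.0709]), (107, 42), -2.8)
at [ 0.457  -0.0755  0.1445] yaw -19.7 tilt 0.55 q7 0.08 shift [-0.01 -0.15  5.45] turn 73.3
```

View pics/sd.png

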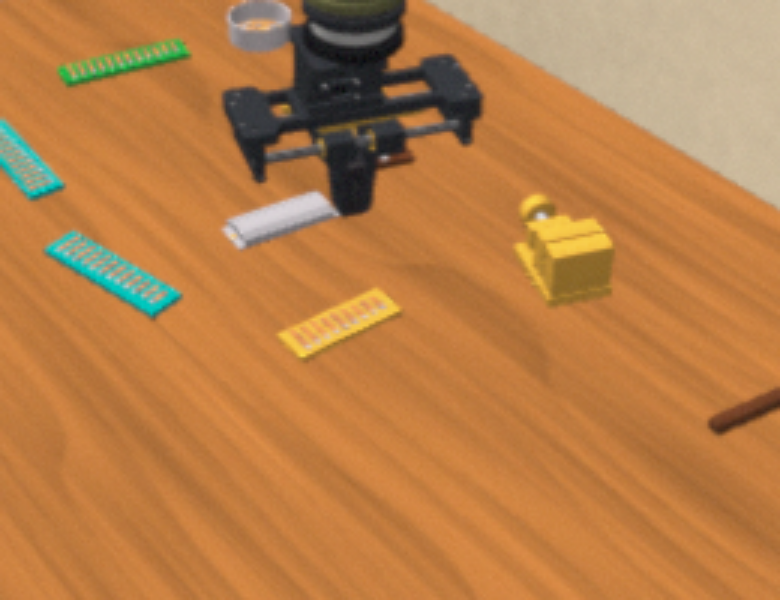

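The short plate still lies flat, now at side crop (340,322), about 6 mm from where it was. The last descent ran out of reach near the base, so I'll grip it 2 cm further out.

```bash
cat >> h.py <<'E'
def level():
    p,M,a,st=pose(); z=M.T@[0,0,-1]; print("level turn", np.degrees(np.cross([0,0,1],z)).round(2), "q",st["q"].round(2))
E
python3 - <<'E'
from h import *
togo(.473,-.070,.1,-93);level()
E
```

```text
at [ 0.457  -0.0755  0.1445] yaw -19.7 tilt 0.55 q7 0.08 shift [1.07 1.36 4.44] turn 73.3
level turn [-0.55  0.09  0.  ] q [-0.04  0.7   0.17  2.15 -0.35  0.33  0.08]
```

Request:
step_arm(
  steps=[
    [[1.1,1.4,0],[-0.5,0.1,0]],
    [[0,0,0],[0,0,9.2]],
    [[0,0,0],[0,0,9.2]],
    [[0,0,0],[0,0,9.2]],
    [[0,0,0],[0,0,9.2]],
    [[0,0,0],[0,0,9.2]],
    [[0,0,0],[0,0,9.2]],
    [[0,0,0],[0,0,9.2]],
    [[0,0,2.5],[0,0,9]],
    [[0,0,2],[0,0,0]],
    [[0,0,0],[0,0,0]],
    [[0,0,0],[0,0,0]],
  ],
  claw=1,
)

```text
clock: 26.7
tool_pos: [0.4748, -0.0697, 0.0998]
eef_rot: [1.0, -0.025, 0.0, -0.0]
contact_force: [0.8, -0.9, 0.5]
opening: 1.002
finger_force: 0.0
```

Run:
```python
from h import *
s=vision.snapshot("wrist"); print(rect(s,"brass",(270,230),.006,120))
togo(.473,-.070,.021,-93);level()
```

```text
(array([ 0.4499, -0.068 ]), (105, 36), -2.1)
at [ 0.4748 -0.0698  0.1   ] yaw -92.9 tilt 0.06 q7 -0.64 shift [-0.19  0.03  7.9 ] turn 0.1
level turn [-0.   -0.06  0.  ] q [-0.16  0.83  0.36  2.14 -0.93  0.33 -0.64]
```

Request:
step_arm(
  steps=[
    [[0,0,3],[0,0,-0.4]],
    [[0,0,2.5],[0,0,0]],
    [[0,0,1.3],[0,0,0]],
    [[0,0,0.7],[0,0,0]],
    [[0,0,0.3],[0,0,0]],
    [[0,0,0],[0,0,0]],
    [[0,0,0],[0,0,0]],
  ],
)

```text
clock: 27.62
tool_pos: [0.4742, -0.0698, 0.0218]
eef_rot: [1.0, -0.022, 0.0, -0.0]
contact_force: [-0.1, -0.0, 1.5]
opening: 1.003
finger_force: 0.0
```

Run:
```python
from h import *
togo(.475,-.069,.021,-92.5);level()
```

```text
at [ 0.4742 -0.0698  0.0218] yaw -92.5 tilt 0.01 q7 -0.61 shift [ 0.08 -0.08  0.08] turn 0.0
level turn [-0.   -0.01  0.  ] q [ 0.    0.96  0.08  2.14 -0.96  0.08 -0.61]
```

Request:
step_arm(
  steps=[
    [[0,0,0.1],[0,0,0]],
    [[0,0,0],[0,0,0]],
  ],
)

```text
clock: 27.88
tool_pos: [0.4739, -0.0698, 0.0204]
eef_rot: [1.0, -0.022, -0.0, -0.0]
contact_force: [0.0, -0.2, -0.1]
opening: 0.999
finger_force: 0.0
```

Request:
step_arm(
  steps=[
    [[0,0,0],[0,0,0]],
    [[0,0,0],[0,0,0]],
    [[0,0,0],[0,0,0]],
    [[0,0,0],[0,0,0]],
    [[0,0,0],[0,0,0]],
    [[0,0,0],[0,0,0]],
    [[0,0,0],[0,0,0]],
    [[0,0,0],[0,0,0]],
  ],
  claw=-1,
  grip_force=35,
)

```text
clock: 28.88
tool_pos: [0.4739, -0.0699, 0.0204]
eef_rot: [1.0, -0.022, -0.0, -0.0]
contact_force: [0.5, -0.6, -0.9]
opening: 0.4
finger_force: 35.0
```

Request:
step_arm(
  steps=[
    [[0,0,-1],[0,0,0]],
    [[0,0,-2],[0,0,0]],
    [[0,0,0],[0,0,0]],
  ],
)

```text
clock: 29.25
tool_pos: [0.4746, -0.0698, 0.0516]
eef_rot: [1.0, -0.021, 0.001, 0.0]
contact_force: [-0.1, -0.2, -0.5]
opening: 0.399
finger_force: 35.0
```

Run:
```python
from h import *
togo(.475,-.069,.021,-92.5);level()
s=vision.snapshot("wrist"); print(rect(s,"brass",(270,230),.036,120))
s=vision.snapshot("side"); cv2.imwrite("pics/sd2.png",cv2.resize(s["img"][160:300,220:400,::-1],None,fx=4,fy=4))
```

```text
at [ 0.4746 -0.0698  0.0516] yaw -92.5 tilt 0.1 q7 -0.62 shift [ 0.03 -0.09  3.06] turn 0.0
level turn [ 0.03 -0.1   0.  ] q [-0.06  0.91  0.17  2.14 -0.94  0.17 -0.62]
(array([ 0.4728, -0.0686]), (61, 37), -2.3)
```

View pics/sd2.png

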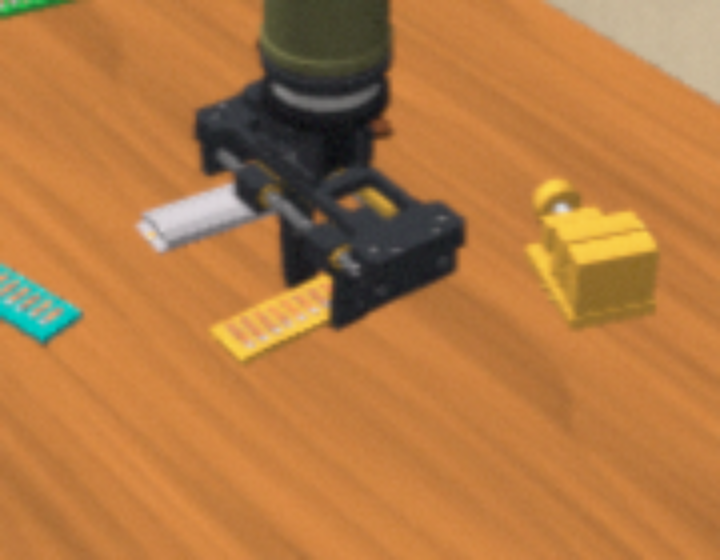

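The gripper holds the short plate level, and its free end sticks out toward the base at crop (240,345). Next I lift, turn and carry it.

Request:
step_arm(
  steps=[
    [[0,0,-4],[0,0,0]],
    [[0,0,-4],[0,0,-9.1]],
    [[0,0,-1],[0,0,-9.1]],
    [[0,0,0],[0,0,-9.1]],
    [[0,0,0],[0,0,-9.1]],
    [[0,0,0],[0,0,-9.1]],
    [[0,0,0],[0,0,-9.1]],
    [[0,0,0],[0,0,-9.1]],
    [[0,0,0],[0,0,-9.4]],
    [[0,0,0],[0,0,0]],
  ],
)

```text
clock: 30.6
tool_pos: [0.4736, -0.0698, 0.1399]
eef_rot: [0.817, 0.577, -0.0, -0.001]
contact_force: [0.1, 0.4, -1.0]
opening: 0.399
finger_force: 35.0
```

Run:
```python
from h import *
togo(.661,.1786,.095,-19.4);level()
```

```text
at [ 0.4736 -0.0698  0.1399] yaw -19.5 tilt 0.11 q7 0.03 shift [29.67  9.39  4.49] turn -0.1
level turn [-0.1  -0.04  0.  ] q [-0.04  0.72  0.15  2.11 -0.32  0.33  0.03]
```

Request:
step_arm(
  steps=[
    [[4.2,1.3,0],[0,0,0]],
    [[4.2,1.3,0],[0,0,0]],
    [[4.2,1.3,0],[0,0,0]],
    [[4.2,1.3,0],[0,0,0]],
    [[4.3,1.4,0],[0,0,0]],
    [[4.3,1.4,0],[0,0,0]],
    [[4.3,1.4,0],[0,0,0]],
    [[0,0,3],[0,0,0]],
    [[0,0,1.5],[0,0,0]],
    [[0,0,0],[0,0,0]],
    [[0,0,0],[0,0,0]],
  ],
)

```text
clock: 31.98
tool_pos: [0.6616, 0.1783, 0.0961]
eef_rot: [0.817, 0.577, 0.0, 0.0]
contact_force: [0.9, 0.8, 0.2]
opening: 0.4
finger_force: 35.0
```

Run:
```python
from h import *
togo(.661,.1786,.0604,-19.4);level()
s=vision.snapshot("wrist"); cv2.imwrite("pics/w7.png",s["img"][:,:,::-1])
print(cast(s,blob(s,"brass",(280,220),100),.081).max(0))
```

```text
at [0.6616 0.1783 0.0961] yaw -19.5 tilt 0.03 q7 -0.36 shift [ 0.   -0.07  3.57] turn -0.1
level turn [ 0.02 -0.02  0.  ] q [-0.48  0.99  0.3   1.49 -0.38  0.72 -0.36]
[0.68634304 0.21302465]
```

View pics/w7.png

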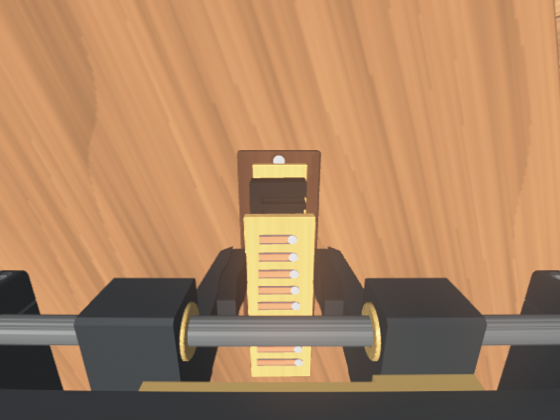

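The short plate lines up with the comb. Its far end is at row 215 and the comb end shows beyond it at row 180.

Request:
step_arm(
  steps=[
    [[0,-0.1,1.2],[0,0,0]],
    [[0,0,1.2],[0,0,0]],
    [[0,0,0.6],[0,0,0]],
    [[0,0,0.3],[0,0,0]],
    [[0,0,0.1],[0,0,0]],
    [[0,0,0.1],[0,0,0]],
    [[0,0,0],[0,0,0]],
    [[0,0,0],[0,0,0]],
    [[0,0,0],[0,0,0]],
  ],
)

```text
clock: 33.15
tool_pos: [0.6604, 0.1795, 0.0605]
eef_rot: [0.816, 0.578, 0.0, -0.0]
contact_force: [0.6, 0.9, -0.9]
opening: 0.4
finger_force: 35.0
```

Request:
step_arm(
  steps=[
    [[0,0,0.1],[0,0,0]],
    [[0,0,0],[0,0,0]],
    [[0,0,0],[0,0,0]],
  ],
)

```text
clock: 33.52
tool_pos: [0.6605, 0.1795, 0.0604]
eef_rot: [0.816, 0.578, 0.0, -0.0]
contact_force: [-0.5, 0.0, 5.7]
opening: 0.396
finger_force: 35.0
```

Request:
step_arm(
  steps=[
    [[0,0,0],[0,0,0]],
    [[0,0,0],[0,0,0]],
    [[0,0,0],[0,0,0]],
    [[0,0,0],[0,0,0]],
    [[0,0,-1],[0,0,0]],
    [[0,0,-3],[0,0,0]],
    [[0,0,-4],[0,0,0]],
    [[0,0,-4],[0,0,0]],
    [[-2.2,0,0],[0,0,0]],
    [[0,0,0],[0,0,0]],
  ],
  claw=1,
)

```text
clock: 34.78
tool_pos: [0.6531, 0.1565, 0.1806]
eef_rot: [0.817, 0.577, -0.0, 0.0]
contact_force: [1.0, -0.3, -0.8]
opening: 1.001
finger_force: 0.0
```

Run:
```python
from h import *
s=vision.snapshot("wrist"); print(rect(s,"brass",(279,200),.046,60)); cv2.imwrite("pics/w8.png",s["img"][:,:,::-1])
s=vision.snapshot("scene"); print(rect(s,"brass",(342,210),.046,30))
togo(.496,.079,.15,-98.4); level()
```

```text
(array([0.6519, 0.1588]), (105, 36), 71.1)
(array([0.6574, 0.1523]), (119, 53), 70.8)
at [0.6529 0.1592 0.1793] yaw -19.4 tilt 0.08 q7 -0.36 shift [-12.78 -12.13   2.94] turn 79.0
level turn [-0.07 -0.04  0.  ] q [-0.47  0.87  0.33  1.5  -0.34  0.84 -0.36]
```

View pics/w8.png

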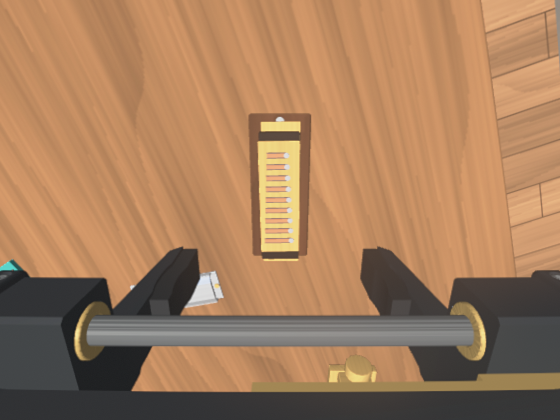

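The short plate lies centred on the comb at (279,195).

Request:
step_arm(
  steps=[
    [[-3.2,-3,0],[0,0,0]],
    [[-3.2,-3,0],[0,0,0]],
    [[-3.2,-3,0],[0,0,0]],
    [[-3.2,-3.1,0],[0,0,0]],
    [[0,0,0],[0,0,9.9]],
    [[0,0,0],[0,0,9.9]],
    [[0,0,0],[0,0,9.9]],
    [[0,0,0],[0,0,9.9]],
    [[0,0,0],[0,0,9.9]],
    [[0,0,0],[0,0,9.9]],
    [[0,0,1.5],[0,0,9.9]],
    [[0,0,1.5],[0,0,9.7]],
  ],
)

```text
clock: 36.38
tool_pos: [0.4968, 0.0795, 0.1486]
eef_rot: [0.997, -0.075, -0.0, -0.001]
contact_force: [-0.3, 1.3, -0.5]
opening: 1.0
finger_force: 0.0
```

Request:
step_arm(
  steps=[
    [[0,0,0],[0,0,0]],
    [[0,0,0],[0,0,0]],
  ],
)

```text
clock: 36.62
tool_pos: [0.4967, 0.0786, 0.1495]
eef_rot: [0.997, -0.071, -0.0, -0.0]
contact_force: [-0.2, -0.2, 1.5]
opening: 0.997
finger_force: 0.0
```

Run:
```python
from h import *
s=vision.snapshot("wrist"); print(rect(s,"chrome",(280,195),.008,75)); b=blob(s,"chrome",(280,195),75); print(b.min(0),b.max(0))
togo(.496,.079,.0215,-98.4); level()
```

```text
(array([0.4971, 0.0795]), (101, 38), -8.2)
[259 141] [301 246]
at [0.4968 0.0784 0.1497] yaw -98.2 tilt 0.04 q7 -1.08 shift [-0.08 -0.04 12.82] turn 0.2
level turn [-0.04 -0.    0.  ] q [-0.59  0.8   0.59  2.05 -0.87  0.56 -1.08]
```

Request:
step_arm(
  steps=[
    [[0,0,4],[0,0,0]],
    [[0,0,4],[0,0,0]],
    [[0,0,2.5],[0,0,0]],
    [[0,0,1.3],[0,0,0]],
    [[0,0,0.7],[0,0,0]],
    [[0,0,0.3],[0,0,0]],
    [[0,0,0],[0,0,0]],
    [[0,0,0],[0,0,0]],
  ],
)

```text
clock: 37.67
tool_pos: [0.4966, 0.0782, 0.0219]
eef_rot: [0.997, -0.073, 0.0, -0.0]
contact_force: [-0.2, 0.3, 0.5]
opening: 0.999
finger_force: 0.0
```

Run:
```python
from h import *
togo(.4965,.079,.0212,-98.2); level()
```

```text
at [0.4966 0.0782 0.0219] yaw -98.4 tilt 0.02 q7 -1.0 shift [-0.02 -0.08  0.07] turn -0.2
level turn [-0.02 -0.02  0.  ] q [-0.36  0.97  0.18  2.07 -0.97  0.18 -1.  ]
```

Request:
step_arm(
  steps=[
    [[0,-0.1,0.1],[0,0,0]],
    [[0,0,0],[0,0,0]],
  ],
)

```text
clock: 37.92
tool_pos: [0.4964, 0.0794, 0.0205]
eef_rot: [0.997, -0.073, -0.0, -0.0]
contact_force: [0.7, -0.1, -0.3]
opening: 1.003
finger_force: 0.0
```

Request:
step_arm(
  steps=[
    [[0,0,0],[0,0,0]],
    [[0,0,0],[0,0,0]],
    [[0,0,0],[0,0,0]],
    [[0,0,0],[0,0,0]],
    [[0,0,0],[0,0,0]],
    [[0,0,0],[0,0,0]],
    [[0,0,0],[0,0,0]],
    [[0,0,0],[0,0,0]],
  ],
  claw=-1,
  grip_force=15,
)

```text
clock: 38.92
tool_pos: [0.4964, 0.0791, 0.0204]
eef_rot: [0.997, -0.073, -0.0, -0.0]
contact_force: [-0.1, -0.0, -0.1]
opening: 0.401
finger_force: 15.0
```

Request:
step_arm(
  steps=[
    [[0,0,-1],[0,0,0]],
    [[0,0,-2],[0,0,0]],
    [[0,0,-5],[0,0,0]],
    [[0,0,-4],[0,0,-9.9]],
    [[0,0,0],[0,0,-9.9]],
    [[0,0,0],[0,0,-9.9]],
    [[0,0,0],[0,0,-9.9]],
    [[0,0,0],[0,0,-9.9]],
    [[0,0,0],[0,0,-9.9]],
    [[0,0,0],[0,0,-9.9]],
    [[0,0,0],[0,0,-9.7]],
    [[0,0,0],[0,0,0]],
  ],
)

```text
clock: 40.42
tool_pos: [0.4963, 0.0789, 0.1409]
eef_rot: [0.817, 0.577, -0.0, -0.0]
contact_force: [-0.5, -0.2, -0.4]
opening: 0.408
finger_force: 15.0
```

Run:
```python
from h import *
togo(.6525,.157,.1,-19.4); level()
```

```text
at [0.4963 0.0789 0.1409] yaw -19.5 tilt 0.04 q7 -0.29 shift [12.58 12.12  4.08] turn -0.1
level turn [-0.04 -0.01  0.  ] q [-0.35  0.74  0.16  2.04 -0.29  0.38 -0.29]
```

Request:
step_arm(
  steps=[
    [[3.2,3,0],[0,0,0]],
    [[3.2,3,0],[0,0,0]],
    [[3.1,3.1,0],[0,0,0]],
    [[3.1,3,0],[0,0,0]],
    [[0,0,2.5],[0,0,0]],
    [[0,0,1.5],[0,0,0]],
    [[0,0,0],[0,0,0]],
    [[0,0,0],[0,0,0]],
  ],
)

```text
clock: 41.42
tool_pos: [0.6525, 0.1575, 0.1011]
eef_rot: [0.816, 0.577, 0.0, -0.0]
contact_force: [-0.3, 0.1, -1.1]
opening: 0.403
finger_force: 15.0
```

Run:
```python
from h import *
s=vision.snapshot("wrist"); b=blob(s,"chrome",(280,235),75); print(b.min(0),b.max(0)); print(rect(s,"chrome",(280,235),.09,75))
togo(.6525,.157,.0664,-19.4); level()
```

```text
[241 168] [319 310]
(array([0.6569, 0.172 ]), (78, 39), 70.7)
at [0.6528 0.1576 0.1013] yaw -19.4 tilt 0.04 q7 -0.4 shift [-0.06 -0.01  3.49] turn -0.0
level turn [ 0.02 -0.04  0.  ] q [-0.42  0.96  0.22  1.54 -0.29  0.68 -0.4 ]
```

Request:
step_arm(
  steps=[
    [[-0.1,0,1.2],[0,0,0]],
    [[0,0,1.2],[0,0,0]],
    [[0,0,0.6],[0,0,0]],
    [[0,0,0.2],[0,0,0]],
    [[0,0,0.1],[0,0,0]],
    [[0,0,0.1],[0,0,0]],
    [[0,0,0],[0,0,0]],
    [[0,0,0],[0,0,0]],
    [[0,0,0],[0,0,0]],
  ],
)

```text
clock: 42.6
tool_pos: [0.6522, 0.1569, 0.0665]
eef_rot: [0.816, 0.578, 0.0, -0.0]
contact_force: [0.3, 1.0, 0.3]
opening: 0.408
finger_force: 15.0
```

Request:
step_arm(
  steps=[
    [[0,0,0.1],[0,0,0]],
    [[0,0,0],[0,0,0]],
    [[0,0,0],[0,0,0]],
  ],
)

```text
clock: 42.98
tool_pos: [0.6522, 0.1569, 0.0665]
eef_rot: [0.816, 0.578, 0.0, -0.0]
contact_force: [-2.9, 0.4, 6.6]
opening: 0.406
finger_force: 15.0
```

Contact. I'll release and lift.

Request:
step_arm(
  steps=[
    [[0,0,0],[0,0,0]],
    [[0,0,0],[0,0,0]],
    [[0,0,0],[0,0,0]],
    [[0,0,0],[0,0,0]],
    [[0,0,-1],[0,0,0]],
    [[0,0,-3],[0,0,0]],
    [[0,0,-4],[0,0,0]],
    [[0,0,-4],[0,0,0]],
    [[0,0,0],[0,0,0]],
    [[0,0,0],[0,0,0]],
  ],
  claw=1,
)

```text
clock: 44.22
tool_pos: [0.6517, 0.1569, 0.1852]
eef_rot: [0.816, 0.578, -0.0, -0.001]
contact_force: [-0.1, -0.3, -0.5]
opening: 0.998
finger_force: 0.0
```

Run:
```python
from h import *
s=vision.snapshot("wrist"); print("cover",rect(s,"chrome",(279,190),.054,75)); print("brass",rect(s,"brass",(279,150),.026,75,3))
s=vision.snapshot("scene"); print("cover",rect(s,"chrome",(342,208),.054,40))
togo(.6525,.157,.15,-19.4)
```

```text
cover (array([0.6516, 0.1597]), (102, 38), 70.6)
brass (array([0.6668, 0.2025]), (38, 7), -19.4)
cover (array([0.6526, 0.1534]), (111, 43), 70.3)
at [0.6511 0.1568 0.1841] yaw -19.4 tilt 0.18 q7 -0.42 shift [0.07 0.13 3.41] turn 0.0
```

The cover measures centred, flat and aligned with the cradle in both views, so I'm handing the job in.

```bash
python3 -c "
from plant import finish_job
print(finish_job())"
```

```text
the job is handed in; nothing more can be done
None
```

The harmonica is stacked on the cradle (long plate, comb, short plate, cover) and handed in at about 44 s; each part measured within about 6 mm of centre and 2° of lengthwise, the short plate's first grip failed and was redone, and the hand-in call returned no verdict.

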